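# Pack the carving-blank box and button its lid down

## Robot

A 7-joint arm with a two-finger parallel gripper is mounted at the origin on the work surface. World frame = base frame: x ahead of the robot, y to its left, z up, the work surface at z = 0. Lengths are in m, angles in rad, forces in N, time in s.
With the tool pointing down it reaches from about 0.4 to 0.875 m from the base axis. Payload 19.3 kg.
Tool frame: the origin (TCP) lies midway between the tips of the shut fingers; the grasp point (between the pads) lies 19 mm behind it (bot.pinch_z is the distance from the TCP to the grasp point, in m); z points along the fingers, y is the line along which they close (so a half turn about z gives the same grasp; the last joint's range is limited). The gripper opens to 85 mm and grips with 20 to 120 N. Pads are 22 mm wide; open, the fingers measure 114 mm over their backs; the gripper's body (76 mm by 85 mm) begins 54 mm behind the grasp point. The pads swing forward as they close: fully open they stand 13 mm farther back than shut.
Start: joints at [1.231, 0.521, -0.036, 1.599, 0.021, 1.021, -0.113], TCP at [0.167, -0.602, 0.231] pointing down, gripper open.
Joint ranges: [-2.91, 2.91], [-0.3, 2.13], [-1.5, 1.42], [0.17, 2.43], [-1.26, 4.41], [0.16, 1.93], [-2.52, 2.52]. Speed limits (rad/s): [1.89, 1.89, 2.39, 2.39, 3.01, 3.01, 3.01].

## Interface

Orientations are given as [roll, pitch, yaw] about the fixed x, y, z axes, in that order (R = Rz(yaw) Ry(pitch) Rx(roll)).
In Python, from workcell import observe, viewer, bot gives the robot as it stands. The module is installed in compiled form; this text tells all that it offers.
- The arm moves only by the tool play_rows, never from a script. Its argument "motion" is a list of rows, each a list of 7 numbers: the shift along the tool's x, y, z in cm, then the turn, a rotation vector about the tool's x, y, z in rad, then the opening, from -1 (shut) to 1 (fully open), so that 0 is half open. A call has exactly 5 rows; each row is the pose to reach, as a shift and turn from the pose commanded when the call began, along the tool's axes at that moment; what a row does not reach only later rows make up. A row lasts 1/10 s, in which the tool goes at most 50 mm and 8.59 degrees, less where a joint would pass 70% of its speed; a pose out of reach is approached as far as the arm can. A call with a gripper value outside its range is refused whole. The fingers move at their own pace and stop on an object; "squeeze" is the grip in N (left out, the last holds). Time passes only in rows, so rows that repeat a pose let the fingers close, or fill a call up. It gives the time, the measured TCP pose, the force, the opening and the grip force at its end, in the units of the state.
- observe(): the state, without advancing time (a new reading comes with each control period).
- viewer.grab_frame(name): name is "side" or "top"; returns (picture, depth): 480x640x3 uint8, red, green, blue; 480x640 float32, m along the optical axis (not along the pixel's ray), 0 where there is no reading.
- viewer.camera_info(name): a dict with "fx", "fy", "cx", "cy" (pixels), "k1" (the pictures are not rectified: a ray, as slopes to the right and down, at radius r is drawn at 1 + k1 r^2 times it, then the intrinsics apply), "R" (3x3) and "t" (3): a world point X has camera coordinates R X + t. Camera axes: x right, y down, z forward; pixel columns grow to the right and rows downward; lengths in m; the calibration is good to about 2 mm. A picture is of the moment at which its call begins. camera_info takes no time and is no camera call.
- bot.job_done(): hands the job in; it is judged then, once.
The state is a dict: "clock": time; "qpos": joint angles; "qd": joint speeds; "joint_efforts": joint torques, N m; "position": TCP position; "tool_rot": TCP orientation; "force": force on the tool from outside, world axes, zero at the start; "moment": the same for the moment, N m; "grip_width": finger opening in m; "finger_force": force on a finger pad.
Only numpy, scipy, OpenCV 4.12 (cv2) and the standard library are available. Lean on these libraries where they do the work, as an engineer would, in place of code of your own. Each camera call takes 0.05 s, during which the arm holds its last target. There are 200 camera calls.

## Task

The lid of the plywood blank box will not go on because one of its two carving blanks is too tall and stands above the rim: first take that tall one out and leave it in the flat aluminium tray, then lay the low blank from the table flat on the box floor in the emptied half. Put the lid on squarely so that it sits fully down on the rim, and then turn the wooden turn button in over the lid so that it cannot lift off. Leave the other blank in the box, and do not disturb the spare tall blank, glue bottle, try square or cork sanding block on the table.

Things in the scene. Friction and masses are not known exactly. Their poses are not given: they have to be found in the camera images.
- blank_box: open plywood box, fixed, 142 (x) x 202 (y) x 56 mm high, walls and floor 6 mm. Origin: centre of underside, z up. An 8 mm high, 6 mm wide floor ridge along x at y = 0 parts it into halves centred at y = +-49 mm. Outside the +x wall a block carries the turn button; beside the lid's place it rises (x 82 to 104 mm) to 69 mm, just over the seated lid's top (66 mm)
- tall_blank: the pine carving blank that is too tall, 110 (its x) x 40 (its y) x 66 mm high; starts in one half of the box with its length along the box's x, its top 16 mm above the rim. 0.12 to 0.2 kg. Origin: centre of its underside, z up
- tall_center (a point): the middle of the tall blank, 33 mm above its underside
- kept_blank: low pine carving blank that already lies in the other half of the box and stays there, 110 x 40 x 36 mm high, length along its x; origin: centre of its underside
- low_blank: low pine carving blank lying on the table, 110 (its x) x 40 (its y) x 36 mm high, about 0.1 kg; it goes into the box. Origin: centre of its underside, z up. With it on the floor its top is 14 mm below the rim
- spare_tall: another tall pine blank on the table, 110 x 40 x 66 mm; not needed. Low blank and spare tall one lie on opposite sides of the box and change sides
- lid: loose plywood lid, right way up, 144 (x) x 206 (y) mm, panel 10 mm, 0.22 to 0.37 kg. Origin: centre of underside, level with the foot of two 8 mm battens (118 x 12 mm, at y = +-83 mm) that go inside the box walls with 6 mm play. Bar handle in the middle, 100 mm long along y, 22 wide, 18 to 52 mm above the origin. Seated: x, y along the box's (either way round), origin 48 mm above the box's
- tray: flat aluminium tray, fixed, 200 (its x) x 140 (its y) x 22 mm high, walls and floor 5 mm thick; origin: centre of its underside. Tray and lid lie on opposite sides, nearer to the robot than the blanks, and change sides
- button (a joint): turn button's angle about its upright pivot at x = 93, y = 0 mm of the box. At 0 its arm points along the box's +y, clear of the lid (starts -0.2 to 0.06); grows counter-clockwise from above; at 1.57 it would point along the box's -x, inward over the lid; stop at 1.5. From about 1.1 rad it holds the lid. Light friction (0.05 N m); stays where it is left
- button_grip (a point): on the button's pivot axis, 100 mm above the table, at the height to grip: an upright fin 16 mm thick, 44 mm long along the arm (12 mm behind to 32 mm ahead of the pivot), 80 to 112 mm above the table. Below it the arm (18 mm wide, 70 to 80 mm above the table) reaches 47 mm from the pivot. The point's y points along the arm
- glue: white glue bottle standing on the table, 60 mm across, 160 mm high; origin: centre of its underside; leave alone
- square: try square with dark wooden stock and steel blade 190 mm long, 20 mm high; leave alone
- sandblock: cork sanding block 120 x 65 x 40 mm beyond the box; leave alone
Things that resemble listed ones, but are neither listed nor needed, are in the scene too. Leave any orange look-alike of the tall_blank alone. What is shaped like the kept_blank but orange is not meant.

How it is judged:
On the way, in this order (a step that is already met when the one before it is completed fails the run):
1. the tall blank is out of the box and lies in the aluminium tray, let go (x of tall_center in the frame of tray between -0.085 and 0.085 m and y of tall_center in the frame of tray between -0.055 and 0.055 m and z of tall_center in the frame of tray below 0.068 m and linear speed of tall_blank below 0.05 m/s and contact force between the fingers and tall_blank below 0.3 N), for 0.2 s.
2. the low blank lies flat on the box floor beside the other, let go (x of low_blank in the frame of blank_box between -0.07 and 0.07 m and y of low_blank in the frame of blank_box between -0.1 and 0.1 m and z of low_blank in the frame of blank_box between 0 and 0.012 m and angle between each of low_blank, kept_blank's own z axis and vertical below 0.1 rad and x of kept_blank in the frame of blank_box between -0.07 and 0.07 m and y of kept_blank in the frame of blank_box between -0.1 and 0.1 m and z of kept_blank in the frame of blank_box between 0 and 0.012 m and linear speed of low_blank below 0.05 m/s and contact force between the fingers and low_blank below 0.3 N), for 0.2 s.
3. the lid sits level and fully down on the box rim, let go (x of lid in the frame of blank_box between -0.011 and 0.011 m and y of lid in the frame of blank_box between -0.011 and 0.011 m and z of lid in the frame of blank_box between 0.044 and 0.0505 m and angle between lid's own z axis and vertical below 0.03 rad and angle between the x axis of lid and the x axis of blank_box, either way round below 0.15 rad and linear speed of lid below 0.05 m/s and contact force between the fingers and lid below 0.3 N), for 0.2 s.
4. the turn button is turned in over the lid (all of step 3 and value of joint button above 1.1 rad), for 0.2 s.
At the end, for the whole second after the job is handed in: tall blank in the tray (middle within 85 x 55 mm of its centre); low and kept blanks flat on the box floor (within 6 mm); lid on the rim (within 2.5 mm), centred within 11 mm, level within 0.03 and square within 0.15 rad; button at 1.1 rad or more; all let go and still (all of step 1 and all of step 2 and all of step 4); the robot touches nothing.
It fails at once if the spare tall blank is shifted by more than 40 mm (distance of spare_tall from where it was at the start of the episode above 0.04 m).
It fails at once if the glue bottle, try square or cork block is shifted by more than 40 mm (distance of any of glue, square, sandblock from where it was at the start of the episode above 0.04 m).
It also fails if it takes over 72 s, if anything falls off the work surface, if the arm or the gripper's body presses on something with over 40 N, if the wrist force passes 120 N, or if a joint passes its speed limit or range.

## Working session

There is one attempt and no reset: what is moved stays moved. The work goes in short steps, Python scripts to look and compute and a tool call to move; the robot and the scene stay as the last step left them, time stands still between calls to the robot, and variables do not carry over. Pictures are saved under pics/ and viewed, at most 10 in all, crops included, and the job is handed in when it is done.

Besides the shell and the picture viewer there is one more tool, called after "Call:" by a JSON object that holds its "method" and its "body", one argument or row to a line. play_rows: Moves the arm, as the interface text tells. Its arguments: {"type":"object","properties":{"motion":{"type":"array"},"squeeze":{"type":"number"}},"required":["motion"]}

```bash
mkdir -p pics
cat > h.py <<'E'
import numpy as np, cv2
from workcell import observe, viewer, bot
def grab(n):
    p,d=viewer.grab_frame(n); i=viewer.camera_info(n); return p,d,i
def world(d,i,u=None,v=None):
    H,W=d.shape
    U,V=np.meshgrid(np.arange(W),np.arange(H))
    K=np.array([[i['fx'],0,i['cx']],[0,i['fy'],i['cy']],[0,0,1.]])
    r=cv2.undistortPoints(np.stack([U.ravel(),V.ravel()],1).astype(np.float64)[:,None],K,np.array([i['k1'],0,0,0,0.]))[:,0]
    P=np.c_[r,np.ones(len(r))]*d.ravel()[:,None]
    return ((P-np.array(i['t']))@np.array(i['R'])).reshape(H,W,3)
E
python3 - <<'E'
from h import *
s=observe(); print({k:np.round(v,3) for k,v in s.items()})
for n in("top","side"):
    p,d,i=grab(n); cv2.imwrite(f"pics/{n}0.png",p[...,::-1]); np.savez(f"{n}0.npz",p=p,w=world(d,i),d=d)
    print(n,i)
E
```

```text
{'clock': np.float64(0.0), 'qpos': array([ 1.231,  0.522, -0.036,  1.6  ,  0.021,  1.021, -0.113]), 'qd': array([ 0.001, -0.   , -0.001,  0.   , -0.002, -0.001, -0.001]), 'joint_efforts': array([ 0.0000e+00, -9.2709e+01,  1.9800e+00, -3.6994e+01,  1.8000e-02,
        8.0000e-03,  0.0000e+00]), 'position': array([ 0.166, -0.602,  0.231]), 'tool_rot': array([-3.14,  0.  ,  0.27]), 'force': array([ 0.39 , -0.689, -0.054]), 'moment': array([ 0.053,  0.014, -0.012]), 'finger_force': np.float64(0.0), 'grip_width': np.float64(0.085)}
top {'fx': 534.3284965176509, 'fy': 534.3284965176509, 'cx': 321.0929101118306, 'cy': 240.21821621623585, 'k1': -0.030209972032253243, 'R': array([[-0.00787394, -0.9998694 ,  0.01411323],
       [-0.9820461 ,  0.00507187, -0.18857287],
       [ 0.18847666, -0.01534465, -0.98195778]]), 't': array([0.00533327, 0.52160506, 1.4801045 ])}
side {'fx': 464.0311207952927, 'fy': 464.0311207952927, 'cx': 314.6197403472311, 'cy': 243.41345934112906, 'k1': -0.02746816814896367, 'R': array([[-0.97135279, -0.23715968,  0.01513438],
       [-0.16977111,  0.64796083, -0.74251231],
       [ 0.1662875 , -0.72381078, -0.66966142]]), 't': array([0.51089979, 0.13067449, 1.33791546])}
```

View pics/top0.png

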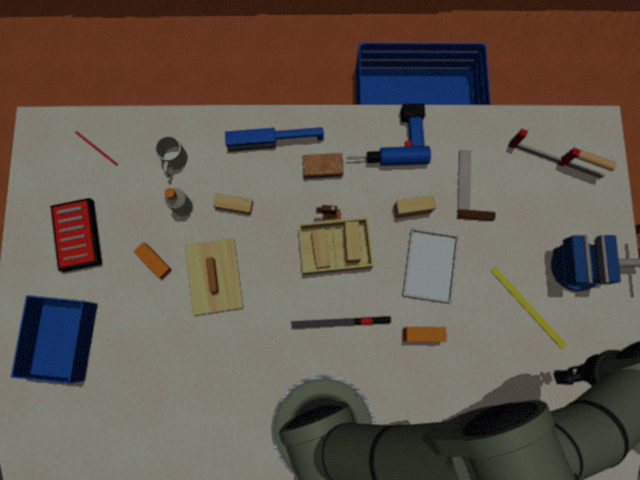

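View pics/side0.png

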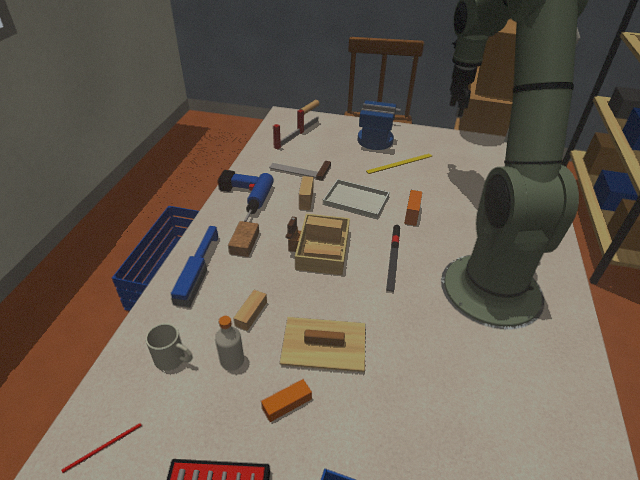

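The top view shows the box at about (335,247) with the button at (328,211), the lid at (214,276), the tray at (430,266), and table blanks at (233,204) and (415,206). In the box, the right blank (352,241) looks like the tall one. Next I measure heights with depth.

Run:
```python
from h import *
z=np.load("top0.npz"); p,w=z['p'],z['w']
def rep(name,box,zlo,zhi):
    u0,v0,u1,v1=box; q=w[v0:v1,u0:u1].reshape(-1,3); q=q[(q[:,2]>zlo)&(q[:,2]<zhi)]
    if len(q)<8: print(name,'few',len(q));return
    xy=(q[:,:2]*1000).astype(np.float32)
    (c,s,a)=cv2.minAreaRect(xy); print(name,len(q),'c',np.round(c,1),'size',np.round(s,1),'ang',round(a,1),'zmed',np.round(np.median(q[:,2])*1000,1))
rep('table',(260,280,290,300),-.1,.1)
for n,b in dict(bl_left=(208,185,260,222),bl_right=(388,188,442,222)).items():
    rep(n,b,.02,.2)
    q=w[b[1]:b[3],b[0]:b[2],2]; print(np.percentile(q,[50,80,90,95]))
rep('inL',(306,228,330,270),.03,.05)
rep('inL',(306,228,330,270),.06,.085)
rep('inR',(340,218,366,266),.03,.05)
rep('inR',(340,218,366,266),.062,.085)
rep('rim',(292,215,378,280),.05,.061)
rep('button',(310,200,350,222),.085,.14)
rep('buttonblk',(310,200,350,222),.062,.085)
rep('lidpanel',(180,230,250,322),.010,.024)
rep('lidhandle',(200,245,225,300),.04,.06)
rep('tray rim',(395,222,465,310),.015,.03)
rep('glue',(155,180,195,220),.1,.2)
rep('square',(452,145,500,225),.012,.06)
rep('cork',(298,146,348,182),.03,.06)
rep('knife',(285,310,395,332),.006,.2)
rep('orange',(398,322,452,348),.01,.2)
```

```text
table 595 c [386.4 137.7] size [85.1 56.8] ang 89.6 zmed 0.1
bl_left 546 c [637.4 260.1] size [110.7  42.2] ang 80.4 zmed 35.5
[0.00235486 0.03371053 0.03706664 0.03909066]
bl_right 649 c [ 623.  -270.8] size [ 42.9 109.4] ang 9.5 zmed 65.3
[0.00338041 0.06436032 0.06773399 0.06959646]
inL 518 c [501.    2.9] size [110.7  40.1] ang 7.7 zmed 42.2
inL few 3
inR 64 c [522.9 -84.1] size [ 73.7 124.9] ang 84.3 zmed 42.4
inR 556 c [513.8 -88.8] size [136.6  42.8] ang 4.3 zmed 72.1
rim 550 c [516.2 -39. ] size [160.2 202.4] ang 5.3 zmed 55.7
button 121 c [600.8 -14.6] size [55.5 18.1] ang 86.3 zmed 110.4
buttonblk 75 c [594.5 -26. ] size [86.1 28.1] ang 69.6 zmed 76.7
lidpanel 3079 c [433.8 304.7] size [223.9 165.5] ang 8.5 zmed 18.0
lidhandle 288 c [423.3 312.2] size [99.9 23.1] ang 8.6 zmed 51.4
tray rim 457 c [ 451.8 -317.4] size [139.5 200.9] ang 80.7 zmed 21.4
glue 338 c [630.5 408.6] size [50.4 55.8] ang 37.0 zmed 117.6
square 703 c [ 697.5 -465. ] size [112.6 215.5] ang 86.0 zmed 16.4
cork 862 c [753.2 -12.2] size [ 69.1 133.7] ang 3.7 zmed 39.5
knife 856 c [295.5 -50.3] size [312.6  59.7] ang 89.5 zmed 14.5
orange 614 c [ 258.1 -287.5] size [121.3  60.1] ang 82.3 zmed 65.9
```

```bash
cat >> h.py <<'E'
def rect(w,box,zlo,zhi,k=3):
    "min-area rectangle (mm) of the points in a height band, specks opened away"
    u0,v0,u1,v1=box; s=w[v0:v1,u0:u1]; m=((s[...,2]>zlo)&(s[...,2]<zhi)).astype(np.uint8)
    n,l,st,_=cv2.connectedComponentsWithStats(m,connectivity=4)
    if n<2: return None
    q=s[l==1+np.argmax(st[1:,4])]
    if k: # drop points with few neighbours in plan
        from scipy.spatial import cKDTree
        t=cKDTree(q[:,:2]); c=np.array([len(a) for a in t.query_ball_point(q[:,:2],.006)]); q=q[c>=np.median(c)*.45]
    c,z,a=cv2.minAreaRect((q[:,:2]*1000).astype(np.float32))
    if z[0]<z[1]: z=z[::-1]; a+=90   # a = direction of the long side
    return np.round(c,1),np.round(z,1),round((a+90)%180-90,1),round(float(np.median(q[:,2]))*1000,1),len(q)
E
python3 - <<'E'
from h import *
z=np.load("top0.npz"); p,w=z['p'],z['w']
for n,a in dict(low=((208,185,260,222),.028,.045),kept=((306,228,332,272),.036,.048),tall=((338,216,368,268),.064,.08),
 rim=((292,217,378,280),.05,.062),fin=((310,198,350,222),.1,.125),lid=((180,230,250,322),.012,.024),handle=((200,245,225,300),.044,.06),
 tray=((395,222,465,310),.016,.03)).items(): print(n,rect(w,*a))
# box from rim points: percentiles in box axes
s=w[215:280,292:378].reshape(-1,3); s=s[(s[:,2]>.05)&(s[:,2]<.062)]
for deg in (3,4,5,6,7):
    t=np.radians(deg); X=s[:,0]*np.cos(t)+s[:,1]*np.sin(t); Y=-s[:,0]*np.sin(t)+s[:,1]*np.cos(t)
    h,e=np.histogram(Y,bins=np.arange(-.22,.1,.004)); hx,ex=np.histogram(X,bins=np.arange(.40,.66,.004))
    print(deg,'Y peaks',(h**2).sum(),'X',(hx**2).sum())
    if deg==5: print(list(zip(np.round(e*1000),h)));print(list(zip(np.round(ex*1000),hx)))
E
```

```text
low (array([637.5, 259.8]), array([110.2,  41.2]), 80.8, 35.9, 507)
kept (array([500.9,   3.2]), array([110.4,  40.1]), 8.2, 42.4, 486)
tall (array([515.9, -88.2]), array([109.2,  40.6]), 2.5, 72.2, 538)
rim (array([509.5, -39.8]), array([202.4, 146.4]), -84.5, 56.1, 456)
fin (array([600.3, -21. ]), array([42.7, 17.7]), 85.1, 111.1, 98)
lid (array([424.1, 312.8]), array([207.1, 145.8]), 8.6, 18.1, 2959)
handle (array([423.9, 312.3]), array([98.6, 23.1]), 8.6, 51.5, 275)
tray (array([ 448.9, -364.8]), array([208.8,  77. ]), 3.8, 21.6, 211)
3 Y peaks 12105 X 20279
4 Y peaks 13251 X 23873
5 Y peaks 13791 X 26537
[(np.float64(-220.0), np.int64(0)), (np.float64(-216.0), np.int64(0)), (np.float64(-212.0), np.int64(0)), (np.float64(-208.0), np.int64(0)), (np.float64(-204.0), np.int64(0)), (np.float64(-200.0), np.int64(0)), (np.float64(-196.0), np.int64(0)), (np.float64(-192.0), np.int64(0)), (np.float64(-188.0), np.int64(10)), (np.float64(-184.0), np.int64(62)), (np.float64(-180.0), np.int64(41)), (np.float64(-176.0), np.int64(7)), (np.float64(-172.0), np.int64(7)), (np.float64(-168.0), np.
[... 3754 characters left out ...]
6)), (np.float64(580.0), np.int64(11)), (np.float64(584.0), np.int64(10)), (np.float64(588.0), np.int64(1)), (np.float64(592.0), np.int64(0)), (np.float64(596.0), np.int64(0)), (np.float64(600.0), np.int64(0)), (np.float64(604.0), np.int64(0)), (np.float64(608.0), np.int64(0)), (np.float64(612.0), np.int64(0)), (np.float64(616.0), np.int64(0)), (np.float64(620.0), np.int64(0)), (np.float64(624.0), np.int64(0)), (np.float64(628.0), np.int64(0)), (np.float64(632.0), np.int64(0)), (np.float64(636.0), np.int64(0)), (np.float64(640.0), np.int64(0)), (np.float64(644.0), np.int64(0)), (np.float64(648.0), np.int64(0)), (np.float64(652.0), np.int64(0))]
6 Y peaks 13915 X 27359
7 Y peaks 12833 X 24195
```

```bash
cat > go.py <<'E'
import sys; from h import *
# go.py x y z(mm) yaw(deg): shift in tool axes (cm) and turn about tool z (rad)
s=observe(); p=np.array(s['position']); from scipy.spatial.transform import Rotation as Ro
R=Ro.from_euler('xyz',s['tool_rot'])
x,y,z,a=map(float,sys.argv[1:5])
T=Ro.from_euler('xyz',[np.pi,0,np.radians(a)])
print('d',np.round(R.inv().apply(np.array([x,y,z])/1000-p)*100,2),'rot',np.round((R.inv()*T).as_rotvec(),3),
 'pos',np.round(p*1000,1),'rpy',np.round(s['tool_rot'],3),'q',np.round(s['qpos'],2),'t',round(float(s['clock']),2),'w',round(float(s['grip_width']),4))
E
python3 go.py 516 -88 231 2.5; python3 go.py 516 -88 140 2.5
```

```text
d [ 4.739e+01 -4.023e+01  2.000e-02] rot [-0.001  0.     0.226] pos [ 166.5 -602.1  230.8] rpy [-3.141  0.     0.27 ] q [ 1.23  0.52 -0.04  1.6   0.02  1.02 -0.11] t 0.1 w 0.0854
d [ 47.39 -40.22   9.12] rot [-0.001  0.     0.226] pos [ 166.5 -602.1  230.8] rpy [-3.141  0.     0.27 ] q [ 1.23  0.52 -0.04  1.6   0.02  1.02 -0.11] t 0.1 w 0.0854
```

Call:
{"method": "play_rows", "body": {
  "motion": [
    [3.8, -3.2, 0, 0, 0, 0.02, 0.3],
    [7.6, -6.4, 0, 0, 0, 0.04, 0.3],
    [11.4, -9.6, 0, 0, 0, 0.06, 0.3],
    [15.2, -12.8, 0, 0, 0, 0.08, 0.3],
    [19, -16, 0, 0, 0, 0.1, 0.3]
  ],
  "squeeze": 50
}}

```text
clock: 0.6
position: [0.3077, -0.3957, 0.2312]
tool_rot: [-3.142, 0.0, 0.169]
force: [0.8, -0.4, 0.7]
grip_width: 0.0555
finger_force: 0.0
```

```bash
python3 go.py 516 -88 150 2.5
```

```text
d [ 25.7  -26.83   8.12] rot [-0.     0.     0.125] pos [ 307.7 -395.7  231.2] rpy [-3.142  0.     0.169] q [ 0.86  0.33 -0.08  1.92  0.03  0.9  -0.64] t 0.6 w 0.0555
```

Call:
{"method": "play_rows", "body": {
  "motion": [
    [3, -3.1, 0, 0, 0, 0, 0.3],
    [6, -6.2, 0, 0, 0, 0, 0.3],
    [9, -9.3, 0, 0, 0, 0, 0.3],
    [12, -12.4, 0, 0, 0, 0, 0.3],
    [15, -15.5, 0, 0, 0, 0, 0.3]
  ]
}}

```text
clock: 1.1
position: [0.4293, -0.2178, 0.2313]
tool_rot: [3.142, 0.0, 0.17]
force: [0.9, -0.8, 0.2]
grip_width: 0.0554
finger_force: 0.0
```

Call:
{"method": "play_rows", "body": {
  "motion": [
    [3, -3.1, 0, 0, 0, 0.03, 0.3],
    [6, -6.2, 1, 0, 0, 0.06, 0.3],
    [9, -9.3, 3, 0, 0, 0.1, 0.3],
    [10.7, -11.3, 6, 0, 0, 0.125, 0.3],
    [10.7, -11.3, 9.1, 0, 0, 0.125, 0.3]
  ]
}}

```text
clock: 1.6
position: [0.5169, -0.086, 0.1393]
tool_rot: [-3.14, -0.002, 0.049]
force: [-0.0, -2.3, -0.1]
grip_width: 0.0552
finger_force: 0.0
```

```bash
python3 go.py 516 -88 41 2.5
```

```text
d [-0.11  0.21  9.83] rot [-0.001 -0.002  0.005] pos [516.9 -86.  139.3] rpy [-3.14e+00 -2.00e-03  4.90e-02] q [ 0.2   0.49 -0.19  1.94  0.13  0.72 -1.6 ] t 1.6 w 0.0552
```

Call:
{"method": "play_rows", "body": {
  "motion": [
    [-0.1, 0.2, 2.5, 0, 0, 0, 0.3],
    [-0.1, 0.2, 5, 0, 0, 0, 0.3],
    [-0.1, 0.2, 7.5, 0, 0, 0, 0.3],
    [-0.1, 0.2, 9.8, 0, 0, 0, 0.3],
    [-0.1, 0.2, 9.8, 0, 0, 0, 0.3]
  ]
}}

```text
clock: 2.1
position: [0.5126, -0.0915, 0.0399]
tool_rot: [-3.141, 0.004, 0.045]
force: [-0.2, 0.4, -0.1]
grip_width: 0.0555
finger_force: 0.3
```

Call:
{"method": "play_rows", "body": {
  "motion": [
    [0, 0, 0, 0, 0, 0, -0.5],
    [0, 0, 0, 0, 0, 0, -0.5],
    [0, 0, 0, 0, 0, 0, -0.5],
    [0, 0, 0, 0, 0, 0, -0.5],
    [0, 0, 0, 0, 0, 0, -0.5]
  ]
}}

```text
clock: 2.6
position: [0.5145, -0.0922, 0.0429]
tool_rot: [3.141, -0.001, 0.045]
force: [-0.8, -0.4, 6.4]
grip_width: 0.0391
finger_force: 51.8
```

Call:
{"method": "play_rows", "body": {
  "motion": [
    [0, 0, -1, 0, 0, 0, -0.5],
    [0, 0, -4, 0, 0, 0, -0.5],
    [0, 0, -7, 0, 0, 0, -0.5],
    [0, 0, -9.5, 0, 0, 0, -0.5],
    [0, 0, -12, 0, 0, 0, -0.5]
  ]
}}

```text
clock: 3.1
position: [0.514, -0.092, 0.1642]
tool_rot: [3.142, -0.0, 0.045]
force: [0.9, -0.3, -3.7]
grip_width: 0.0392
finger_force: 50.9
```

```bash
python3 go.py 452 -317 120 -9.3
```

```text
d [-7.2  22.2   4.42] rot [ 0.    -0.     0.207] pos [514.  -92.  164.2] rpy [ 3.142 -0.     0.045] q [ 0.21  0.45 -0.2   1.93  0.12  0.77 -1.58] t 3.1 w 0.0392
```

Call:
{"method": "play_rows", "body": {
  "motion": [
    [-1.5, 4.5, 0, 0, 0, 0.05, -0.5],
    [-3, 9, 0, 0, 0, 0.1, -0.5],
    [-4.5, 13.5, 0, 0, 0, 0.15, -0.5],
    [-6, 18, 0, 0, 0, 0.2, -0.5],
    [-7.2, 22.2, 0, 0, 0, 0.207, -0.5]
  ]
}}

```text
clock: 3.6
position: [0.451, -0.319, 0.1632]
tool_rot: [3.141, -0.0, -0.165]
force: [1.3, -0.3, -1.0]
grip_width: 0.0393
finger_force: 51.1
```

Call:
{"method": "play_rows", "body": {
  "motion": [
    [0, 0, 2, 0, 0, 0, -0.5],
    [0, 0, 4, 0, 0, 0, -0.5],
    [0, 0, 6, 0, 0, 0, -0.5],
    [0, 0, 8, 0, 0, 0, -0.5],
    [0, 0, 8, 0, 0, 0, -0.5]
  ]
}}

```text
clock: 4.1
position: [0.451, -0.3163, 0.0809]
tool_rot: [-3.14, 0.003, -0.162]
force: [-1.2, 0.2, -1.6]
grip_width: 0.0392
finger_force: 51.0
```

```bash
python3 go.py 452 -317 44 -9.3
```

```text
d [0.12 0.06 3.69] rot [-0.001  0.003  0.   ] pos [ 451.  -316.3   80.9] rpy [-3.14e+00  3.00e-03 -1.62e-01] q [ 0.58  0.62 -0.1   1.91  0.1   0.63 -1.32] t 4.1 w 0.0392
```

Call:
{"method": "play_rows", "body": {
  "motion": [
    [0, 0, 1.5, 0, 0, 0, -0.5],
    [0, 0, 2.5, 0, 0, 0, -0.5],
    [0, 0, 3.3, 0, 0, 0, -0.5],
    [0, 0, 3.7, 0, 0, 0, -0.5],
    [0, 0, 3.7, 0, 0, 0, -0.5]
  ]
}}

```text
clock: 4.6
position: [0.4521, -0.3169, 0.0452]
tool_rot: [-3.141, 0.0, -0.162]
force: [0.1, 0.2, -1.8]
grip_width: 0.0394
finger_force: 51.2
```

Call:
{"method": "play_rows", "body": {
  "motion": [
    [0, 0, 0, 0, 0, 0, -0.5],
    [0, 0, 0, 0, 0, 0, 0.4],
    [0, 0, 0, 0, 0, 0, 0.4],
    [0, 0, 0, 0, 0, 0, 0.4],
    [0, 0, 0, 0, 0, 0, 0.4]
  ]
}}

```text
clock: 5.1
position: [0.4523, -0.3171, 0.0454]
tool_rot: [3.142, -0.0, -0.162]
force: [-0.2, -0.2, -0.2]
grip_width: 0.0594
finger_force: 0.0
```

Call:
{"method": "play_rows", "body": {
  "motion": [
    [0, 0, -2, 0, 0, 0, 0.4],
    [0, 0, -5, 0, 0, 0, 0.4],
    [0, 0, -9, 0, 0, 0, 0.4],
    [0, 0, -13, 0, 0, 0, 0.4],
    [0, 0, -13, 0, 0, 0, 0.4]
  ]
}}

```text
clock: 5.6
position: [0.454, -0.3182, 0.1802]
tool_rot: [3.139, -0.007, -0.163]
force: [0.2, -0.5, -0.8]
grip_width: 0.06
finger_force: 0.0
```

```bash
python3 go.py 637.5 260 150 80.8
python3 - <<'E'
from h import *
p,d,i=grab("top"); w=world(d,i)
print(rect(w,(395,222,465,310),.055,.09))
print(rect(w,(306,228,332,272),.036,.048))
E
```

```text
d [  8.72 -60.04   2.91] rot [ 0.007 -0.003 -1.573] pos [ 454.  -318.2  180.2] rpy [ 3.139 -0.007 -0.163] q [ 0.59  0.47 -0.11  1.84  0.07  0.83 -1.29] t 5.6 w 0.06
(array([ 435.7, -312.3]), array([70.6, 42.1]), -10.4, 70.6, 369)
(array([501.3,   3.1]), array([110.6,  40. ]), 8.0, 42.1, 483)
```

Call:
{"method": "play_rows", "body": {
  "motion": [
    [0.7, -4.8, 0, 0, 0, -0.14, 0.5],
    [1.4, -9.6, 0, 0, 0, -0.28, 0.5],
    [2.1, -14.4, 0, 0, 0, -0.42, 0.5],
    [2.8, -19.2, 0, 0, 0, -0.56, 0.5],
    [3.5, -24, 0, 0, 0, -0.7, 0.5]
  ]
}}

```text
clock: 6.15
position: [0.5253, -0.0839, 0.1746]
tool_rot: [-3.141, 0.001, 0.543]
force: [0.4, -0.0, -0.4]
grip_width: 0.0642
finger_force: 0.0
```

```bash
python3 go.py 637.5 260 150 80.8
```

```text
d [ 27.38 -23.63   2.46] rot [-0.001  0.    -0.867] pos [525.3 -83.9 174.6] rpy [-3.141e+00  1.000e-03  5.430e-01] q [ 0.29  0.46 -0.33  1.89  0.2   0.82 -1.16] t 6.15 w 0.0642
```

Call:
{"method": "play_rows", "body": {
  "motion": [
    [3.6, -3.1, 0, 0, 0, -0.12, 0.5],
    [7.2, -6.2, 0, 0, 0, -0.24, 0.5],
    [10.8, -9.3, 0, 0, 0, -0.36, 0.5],
    [14.4, -12.4, 0, 0, 0, -0.48, 0.5],
    [18, -15.5, 0, 0, 0, -0.58, 0.5]
  ]
}}

```text
clock: 6.65
position: [0.6006, 0.1413, 0.1744]
tool_rot: [-3.141, 0.001, 1.122]
force: [0.0, -0.9, 0.4]
grip_width: 0.0642
finger_force: 0.0
```

```bash
python3 go.py 637.5 260 130 80.8
```

```text
d [12.3  -1.82  4.43] rot [-0.001  0.    -0.288] pos [600.6 141.3 174.4] rpy [-3.141e+00  1.000e-03  1.122e+00] q [-0.01  0.61 -0.48  1.66  0.33  0.96 -1.05] t 6.65 w 0.0642
```

Call:
{"method": "play_rows", "body": {
  "motion": [
    [4.1, -0.6, 1, 0, 0, -0.1, 0.5],
    [8.2, -1.2, 2, 0, 0, -0.2, 0.5],
    [12.3, -1.8, 4, 0, 0, -0.288, 0.5],
    [12.3, -1.8, 4.4, 0, 0, -0.288, 0.5],
    [12.3, -1.8, 4.4, 0, 0, -0.288, 0.5]
  ]
}}

```text
clock: 7.15
position: [0.6371, 0.2586, 0.1289]
tool_rot: [-3.138, 0.001, 1.407]
force: [0.5, -1.0, -0.3]
grip_width: 0.0641
finger_force: 0.0
```

```bash
python3 go.py 637.5 260 10 80.8
```

```text
d [ 0.16  0.05 11.89] rot [-0.003  0.001 -0.003] pos [637.1 258.6 128.9] rpy [-3.138e+00  1.000e-03  1.407e+00] q [-0.16  0.78 -0.51  1.48  0.42  1.   -0.95] t 7.15 w 0.0641
```

Call:
{"method": "play_rows", "body": {
  "motion": [
    [0.1, 0, 3, 0, 0, 0, 0.5],
    [0.1, 0, 6, 0, 0, 0, 0.5],
    [0.1, 0, 9, 0, 0, 0, 0.5],
    [0.1, 0, 11.3, 0, 0, 0, 0.5],
    [0.1, 0, 11.9, 0, 0, 0, 0.5]
  ]
}}

```text
clock: 7.65
position: [0.6375, 0.2569, 0.01]
tool_rot: [-3.139, 0.003, 1.404]
force: [0.2, 0.6, 0.0]
grip_width: 0.0639
finger_force: 0.0
```

Call:
{"method": "play_rows", "body": {
  "motion": [
    [0, 0, 0, 0, 0, 0, -0.5],
    [0, 0, 0, 0, 0, 0, -0.5],
    [0, 0, 0, 0, 0, 0, -0.5],
    [0, 0, 0, 0, 0, 0, -0.5],
    [0, 0, 0, 0, 0, 0, -0.5]
  ]
}}

```text
clock: 8.15
position: [0.6392, 0.259, 0.0138]
tool_rot: [3.14, -0.001, 1.405]
force: [-1.5, -0.9, 7.1]
grip_width: 0.039
finger_force: 52.4
```

Call:
{"method": "play_rows", "body": {
  "motion": [
    [0, 0, -1, 0, 0, 0, -0.5],
    [0, 0, -4, 0, 0, 0, -0.5],
    [0, 0, -8, 0, 0, 0, -0.5],
    [0, 0, -13, 0, 0, 0, -0.5],
    [0, 0, -17, 0, 0, 0, -0.5]
  ]
}}

```text
clock: 8.65
position: [0.6386, 0.2592, 0.1861]
tool_rot: [3.14, -0.001, 1.406]
force: [0.5, 0.1, 0.2]
grip_width: 0.0391
finger_force: 51.3
```

```bash
python3 go.py 512 -88.8 180 5.5
```

```text
d [-36.41  -6.78   0.55] rot [ 0.    -0.002  1.31 ] pos [638.6 259.2 186.1] rpy [ 3.140e+00 -1.000e-03  1.406e+00] q [-0.15  0.72 -0.54  1.44  0.39  1.09 -0.92] t 8.65 w 0.0391
```

Call:
{"method": "play_rows", "body": {
  "motion": [
    [-4.4, -0.8, 0, 0, 0, 0.13, -0.5],
    [-8.8, -1.6, 0, 0, 0, 0.26, -0.5],
    [-13.2, -2.4, 0, 0, 0, 0.39, -0.5],
    [-17.6, -3.2, 0, 0, 0, 0.52, -0.5],
    [-22, -4, 0, 0, 0, 0.65, -0.5]
  ]
}}

```text
clock: 9.15
position: [0.5621, 0.047, 0.1834]
tool_rot: [3.141, -0.001, 0.75]
force: [0.9, 0.1, -1.4]
grip_width: 0.0389
finger_force: 51.1
```

```bash
python3 go.py 512 -88.8 180 5.5
```

```text
d [-12.92   6.51   0.33] rot [ 0.    -0.001  0.654] pos [562.1  47.  183.4] rpy [ 3.141e+00 -1.000e-03  7.500e-01] q [ 0.1   0.51 -0.4   1.8   0.25  0.89 -1.23] t 9.15 w 0.0389
```

Call:
{"method": "play_rows", "body": {
  "motion": [
    [-3.3, 1.6, 0, 0, 0, 0.14, -0.5],
    [-6.5, 3.2, 0, 0, 0, 0.28, -0.5],
    [-9.8, 4.8, 0, 0, 0, 0.42, -0.5],
    [-12.9, 6.5, 0, 0, 0, 0.56, -0.5],
    [-12.9, 6.5, 0, 0, 0, 0.65, -0.5]
  ]
}}

```text
clock: 9.65
position: [0.5121, -0.0919, 0.1833]
tool_rot: [3.14, -0.0, 0.095]
force: [1.5, 1.7, -0.7]
grip_width: 0.0393
finger_force: 51.2
```

Call:
{"method": "play_rows", "body": {
  "motion": [
    [0, 0, 3, 0, 0, 0, -0.5],
    [0, 0, 6, 0, 0, 0, -0.5],
    [0, 0, 7, 0, 0, 0, -0.5],
    [0, 0, 7, 0, 0, 0, -0.5],
    [0, 0, 7, 0, 0, 0, -0.5]
  ]
}}

```text
clock: 10.15
position: [0.5142, -0.0872, 0.1135]
tool_rot: [3.141, -0.001, 0.106]
force: [1.0, 0.5, -1.5]
grip_width: 0.0388
finger_force: 51.3
```

```bash
python3 go.py 512 -88.8 22 5.5
```

```text
d [-0.24  0.14  9.15] rot [ 0.    -0.001  0.01 ] pos [514.2 -87.2 113.5] rpy [ 3.141e+00 -1.000e-03  1.060e-01] q [ 0.21  0.53 -0.21  1.97  0.17  0.66 -1.57] t 10.15 w 0.0388
```

Call:
{"method": "play_rows", "body": {
  "motion": [
    [-0.2, 0.1, 2.5, 0, 0, 0.01, -0.5],
    [-0.2, 0.1, 5, 0, 0, 0.01, -0.5],
    [-0.2, 0.1, 7, 0, 0, 0.01, -0.5],
    [-0.2, 0.1, 8.6, 0, 0, 0.01, -0.5],
    [-0.2, 0.1, 9.2, 0, 0, 0.01, -0.5]
  ]
}}

```text
clock: 10.65
position: [0.512, -0.0885, 0.0203]
tool_rot: [3.142, -0.0, 0.096]
force: [-0.1, -0.2, -1.2]
grip_width: 0.0391
finger_force: 51.3
```

Call:
{"method": "play_rows", "body": {
  "motion": [
    [0, 0, 0, 0, 0, 0, -0.5],
    [0, 0, 0, 0, 0, 0, 0.25],
    [0, 0, 0, 0, 0, 0, 0.25],
    [0, 0, 0, 0, 0, 0, 0.25],
    [0, 0, 0, 0, 0, 0, 0.25]
  ]
}}

```text
clock: 11.15
position: [0.512, -0.0885, 0.0207]
tool_rot: [3.141, -0.001, 0.096]
force: [-0.6, 0.5, 0.2]
grip_width: 0.0538
finger_force: 0.0
```

Call:
{"method": "play_rows", "body": {
  "motion": [
    [0, 0, -2, 0, 0, 0, 0.25],
    [0, 0, -5, 0, 0, 0, 0.25],
    [0, 0, -9, 0, 0, 0, 0.25],
    [0, 0, -13, 0, 0, 0, 0.25],
    [0, 0, -16, 0, 0, 0, 0.25]
  ]
}}

```text
clock: 11.65
position: [0.512, -0.0885, 0.1829]
tool_rot: [3.141, -0.002, 0.096]
force: [-0.2, -0.5, -0.3]
grip_width: 0.0535
finger_force: 0.0
```

```bash
python3 go.py 424 312.5 170 188.6
```

```text
d [ -4.93 -40.76   1.27] rot [-3.000e-03 -1.000e-03  3.087e+00] pos [512.  -88.5 182.9] rpy [ 3.141e+00 -2.000e-03  9.600e-02] q [ 0.24  0.42 -0.24  1.92  0.13  0.81 -1.55] t 11.65 w 0.0535
```

Call:
{"method": "play_rows", "body": {
  "motion": [
    [-0.5, -4, 0, 0, 0, -0.14, 0.25],
    [-1, -8, 0, 0, 0, -0.28, 0.25],
    [-1.5, -12, 0, 0, 0, -0.42, 0.25],
    [-2, -16, 0, 0, 0, -0.56, 0.25],
    [-2.5, -20, 0, 0, 0, -0.7, 0.25]
  ]
}}

```text
clock: 12.15
position: [0.4672, 0.1096, 0.1807]
tool_rot: [3.141, -0.0, 0.801]
force: [1.2, -0.6, -0.1]
grip_width: 0.0535
finger_force: 0.0
```

Call:
{"method": "play_rows", "body": {
  "motion": [
    [0, 0, 0, 0, 0, -0.14, 0.25],
    [0, 0, 0, 0, 0, -0.28, 0.25],
    [0, 0, 0, 0, 0, -0.42, 0.25],
    [0, 0, 0, 0, 0, -0.56, 0.25],
    [0, 0, 0, 0, 0, -0.7, 0.25]
  ]
}}

```text
clock: 12.65
position: [0.4677, 0.1081, 0.1805]
tool_rot: [3.141, 0.0, 1.501]
force: [0.1, -0.3, 0.7]
grip_width: 0.0533
finger_force: 0.0
```

```bash
python3 go.py 424 312.5 170 188.6;  python3 - <<'E'
from h import *
p,d,i=grab("top"); w=world(d,i); cv2.imwrite("pics/t2.png",p[210:320,280:480,::-1].repeat(4,0).repeat(4,1))
print(rect(w,(306,228,332,272),.036,.048),rect(w,(336,220,368,268),.036,.048),rect(w,(395,222,465,310),.055,.09))
E
```

```text
d [20.09 -5.77  1.04] rot [ 0.    0.   -1.79] pos [467.7 108.1 180.5] rpy [3.141 0.    1.501] q [ 0.14  0.42 -0.63  2.    0.33  0.82 -0.74] t 12.65 w 0.0533
(array([548.7,  -4. ]), array([22.7, 15.8]), 43.9, 41.3, 35) (array([512.6, -89.8]), array([109.9,  40.4]), 4.6, 42.0, 449) (array([ 455.1, -316.6]), array([110.3,  42.1]), -9.6, 70.9, 581)
```

Call:
{"method": "play_rows", "body": {
  "motion": [
    [4, -1.1, 0, 0, 0, -0.14, 0.25],
    [8, -2.2, 0, 0, 0, -0.28, 0.25],
    [12, -3.4, 0, 0, 0, -0.42, 0.25],
    [16, -4.6, 0, 0, 0, -0.56, 0.25],
    [20.1, -5.8, 0, 0, 0, -0.7, 0.25]
  ]
}}

```text
clock: 13.2
position: [0.4245, 0.3143, 0.1805]
tool_rot: [3.141, 0.0, 2.198]
force: [1.5, -0.6, -0.0]
grip_width: 0.0539
finger_force: 0.0
```

Call:
{"method": "play_rows", "body": {
  "motion": [
    [0, 0, 0, 0, 0, -0.14, 0.25],
    [0, 0, 0, 0, 0, -0.28, 0.25],
    [0, 0, 0, 0, 0, -0.42, 0.25],
    [0, 0, 0, 0, 0, -0.56, 0.25],
    [0, 0, 0, 0, 0, -0.7, 0.25]
  ]
}}

```text
clock: 13.7
position: [0.4249, 0.3129, 0.1803]
tool_rot: [-3.141, 0.0, 2.898]
force: [-0.2, 0.1, 0.5]
grip_width: 0.0536
finger_force: 0.0
```

Call:
{"method": "play_rows", "body": {
  "motion": [
    [0, 0, 1, 0, 0, -0.13, 0.25],
    [0, 0, 3, 0, 0, -0.26, 0.25],
    [0, 0, 4, 0, 0, -0.39, 0.25],
    [0, 0, 5, 0, 0, -0.39, 0.25],
    [0, 0, 5, 0, 0, -0.39, 0.25]
  ]
}}

```text
clock: 14.2
position: [0.4246, 0.3125, 0.1293]
tool_rot: [-3.141, -0.002, -3.003]
force: [-0.3, 0.4, 0.3]
grip_width: 0.0529
finger_force: 0.0
```

```bash
python3 go.py 424 312.5 28 188.6
```

```text
d [4.000e-02 1.000e-02 1.013e+01] rot [-0.001 -0.002 -0.011] pos [424.6 312.5 129.3] rpy [-3.141e+00 -2.000e-03 -3.003e+00] q [-0.05  0.7  -1.    1.91  0.73  0.95  0.3 ] t 14.2 w 0.0529
```

Call:
{"method": "play_rows", "body": {
  "motion": [
    [0, 0, 3, 0, 0, -0.01, 0.25],
    [0, 0, 6, 0, 0, -0.01, 0.25],
    [0, 0, 8, 0, 0, -0.01, 0.25],
    [0, 0, 9.6, 0, 0, -0.01, 0.25],
    [0, 0, 10.1, 0, 0, -0.01, 0.25]
  ]
}}

```text
clock: 14.7
position: [0.4247, 0.3128, 0.0286]
tool_rot: [-3.141, -0.001, -2.991]
force: [-0.5, -0.3, 0.6]
grip_width: 0.0532
finger_force: 0.0
```

Call:
{"method": "play_rows", "body": {
  "motion": [
    [0, 0, 0, 0, 0, 0, -0.9],
    [0, 0, 0, 0, 0, 0, -0.9],
    [0, 0, 0, 0, 0, 0, -0.9],
    [0, 0, 0, 0, 0, 0, -0.9],
    [0, 0, 0, 0, 0, 0, -0.9]
  ],
  "squeeze": 80
}}

```text
clock: 15.2
position: [0.4254, 0.3134, 0.0306]
tool_rot: [3.141, 0.002, -2.988]
force: [-0.8, -0.9, 8.3]
grip_width: 0.0205
finger_force: 79.5
```

Call:
{"method": "play_rows", "body": {
  "motion": [
    [0, 0, 0, 0, 0, 0, -0.9],
    [0, 0, -2, 0, 0, 0, -0.9],
    [0, 0, -6, 0, 0, 0, -0.9],
    [0, 0, -10, 0, 0, 0, -0.9],
    [0, 0, -13, 0, 0, 0, -0.9]
  ]
}}

```text
clock: 15.7
position: [0.425, 0.3133, 0.1623]
tool_rot: [3.141, 0.002, -2.988]
force: [-0.5, 0.4, -3.0]
grip_width: 0.0205
finger_force: 78.8
```

```bash
python3 go.py 507.5 -40 165 95.5
```

```text
d [ -2.75 -36.18  -0.3 ] rot [2.000e-03 1.000e-03 1.628e+00] pos [425.  313.3 162.3] rpy [ 3.141e+00  2.000e-03 -2.988e+00] q [-0.02  0.66 -1.04  1.89  0.68  1.    0.36] t 15.7 w 0.0205
```

Call:
{"method": "play_rows", "body": {
  "motion": [
    [-0.3, -3.5, -0.5, 0, 0, 0.13, -0.9],
    [-0.6, -7, -1, 0, 0, 0.26, -0.9],
    [-0.9, -10.5, -1, 0, 0, 0.39, -0.9],
    [-1.2, -14, -1, 0, 0, 0.52, -0.9],
    [-1.4, -18, -1, 0, 0, 0.65, -0.9]
  ]
}}

```text
clock: 16.2
position: [0.4667, 0.1363, 0.1702]
tool_rot: [3.141, 0.001, 2.64]
force: [1.2, -0.3, -2.8]
grip_width: 0.0203
finger_force: 79.0
```

```bash
python3 go.py 507.5 -40 172 95.5
```

```text
d [-12.05 -13.5   -0.18] rot [0.001 0.    0.973] pos [466.7 136.3 170.2] rpy [3.141e+00 1.000e-03 2.640e+00] q [ 0.29  0.53 -0.92  1.99  0.55  0.89  0.14] t 16.2 w 0.0203
```

Call:
{"method": "play_rows", "body": {
  "motion": [
    [-2.4, -2.7, 0, 0, 0, 0.14, -0.9],
    [-4.8, -5.4, 0, 0, 0, 0.28, -0.9],
    [-7.2, -8.1, 0, 0, 0, 0.42, -0.9],
    [-9.6, -10.8, 0, 0, 0, 0.56, -0.9],
    [-12, -13.5, 0, 0, 0, 0.7, -0.9]
  ]
}}

```text
clock: 16.7
position: [0.5079, -0.0401, 0.1702]
tool_rot: [3.141, 0.001, 1.939]
force: [0.9, 0.8, -3.5]
grip_width: 0.0204
finger_force: 79.0
```

Call:
{"method": "play_rows", "body": {
  "motion": [
    [0, 0, 0, 0, 0, 0.14, -0.9],
    [0, 0, 0, 0, 0, 0.27, -0.9],
    [0, 0, 0, 0, 0, 0.27, -0.9],
    [0, 0, 0, 0, 0, 0.27, -0.9],
    [0, 0, 0, 0, 0, 0.27, -0.9]
  ]
}}

```text
clock: 17.2
position: [0.5077, -0.0383, 0.1696]
tool_rot: [3.141, -0.0, 1.679]
force: [-0.3, -0.7, -3.1]
grip_width: 0.0202
finger_force: 79.0
```

```bash
python3 go.py 507.5 -40 110 95.5
python3 - <<'E'
from h import *
for n in("top","side"):
    p,d,i=grab(n); w=world(d,i); cv2.imwrite(f"pics/{n}3.png",p[...,::-1])
    if n=="top": print(rect(w,(270,190,400,310),.13,.165))
E
```

```text
d [-0.17 -0.04  5.96] rot [ 0.    -0.     0.012] pos [507.7 -38.3 169.6] rpy [ 3.141 -0.     1.679] q [ 0.46  0.49 -0.66  1.94  0.4   0.85 -0.31] t 17.2 w 0.0202
(array([ 5.008e+02, -3.000e-01]), array([143.9, 123.8]), 6.4, 157.0, 1493)
```

View pics/side3.png

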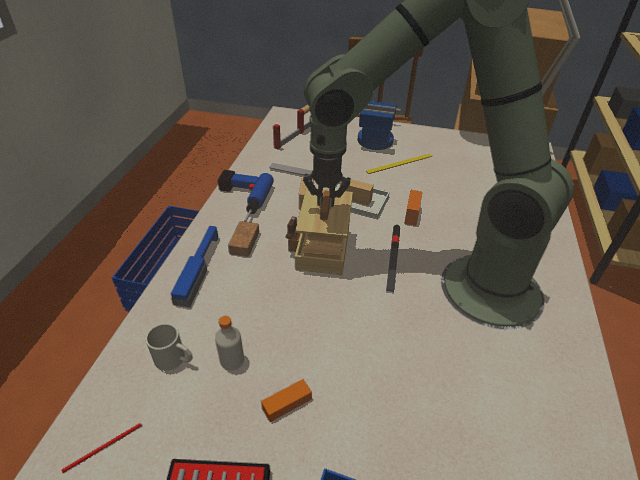

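View pics/top3.png

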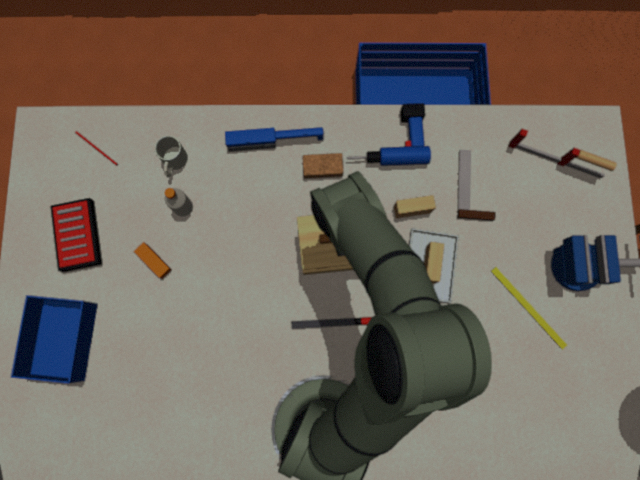

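The side view shows the lid held level over the box, with the gripper on its handle at about (326,200). The top view shows the lid's left part at (325,245) and the tall blank in the tray at (434,260). The lid is about 3 mm short in x, so I correct that and lower it.

Call:
{"method": "play_rows", "body": {
  "motion": [
    [-0.1, 0.2, 2, 0, 0, 0.01, -0.9],
    [-0.1, 0.2, 4, 0, 0, 0.01, -0.9],
    [-0.1, 0.2, 6, 0, 0, 0.01, -0.9],
    [-0.1, 0.2, 7, 0, 0, 0.01, -0.9],
    [-0.1, 0.2, 7, 0, 0, 0.01, -0.9]
  ]
}}

```text
clock: 17.8
position: [0.5092, -0.0392, 0.0984]
tool_rot: [-3.14, -0.001, 1.667]
force: [0.1, -1.1, -2.6]
grip_width: 0.02
finger_force: 79.0
```

```bash
python3 go.py 509.5 -39 79 95.5
python3 - <<'E'
from h import *
p,d,i=grab("top"); w=world(d,i)
print(rect(w,(270,190,400,310),.07,.105))
E
```

```text
d [0.01 0.03 1.94] rot [-0.002 -0.001 -0.   ] pos [509.2 -39.2  98.4] rpy [-3.140e+00 -1.000e-03  1.667e+00] q [ 0.4   0.6  -0.59  1.98  0.5   0.71 -0.41] t 17.8 w 0.02
(array([503.6, -10.7]), array([144.4, 143. ]), 5.5, 86.2, 1440)
```

Call:
{"method": "play_rows", "body": {
  "motion": [
    [0.1, 0.1, 0.5, 0, 0, 0, -0.9],
    [0.1, 0.1, 1, 0, 0, 0, -0.9],
    [0.1, 0.1, 1.5, 0, 0, 0, -0.9],
    [0.1, 0.1, 1.8, 0, 0, 0, -0.9],
    [0.1, 0.1, 2, 0, 0, 0, -0.9]
  ]
}}

```text
clock: 18.35
position: [0.5107, -0.0382, 0.079]
tool_rot: [-3.141, -0.0, 1.666]
force: [0.4, 0.3, -3.0]
grip_width: 0.0203
finger_force: 79.0
```

```bash
python3 go.py 509.5 -39 79 95.5
```

```text
d [-0.07 -0.12  0.  ] rot [-0.    -0.    -0.001] pos [510.7 -38.2  79. ] rpy [-3.141 -0.     1.666] q [ 0.38  0.63 -0.56  1.99  0.53  0.67 -0.43] t 18.35 w 0.0203
```

Not yet in contact (force still the lid's weight). I'll go 2 mm more, then release and lift.

Call:
{"method": "play_rows", "body": {
  "motion": [
    [0, 0, 0.1, 0, 0, 0, -0.9],
    [0, 0, 0.2, 0, 0, 0, -0.9],
    [0, 0, 0.2, 0, 0, 0, 0.2],
    [0, 0, 0.2, 0, 0, 0, 0.2],
    [0, 0, 0.2, 0, 0, 0, 0.2]
  ]
}}

```text
clock: 18.85
position: [0.5109, -0.0382, 0.0774]
tool_rot: [3.141, -0.0, 1.666]
force: [0.5, -0.7, -0.5]
grip_width: 0.0512
finger_force: 0.0
```

Call:
{"method": "play_rows", "body": {
  "motion": [
    [0, 0, -0.5, 0, 0, 0, 0.2],
    [0, 0, -3, 0, 0, 0, 0.2],
    [0, 0, -6, 0, 0, 0, 0.2],
    [0, 0, -10, 0, 0, 0, 0.2],
    [0, 0, -12, 0, 0, 0, 0.2]
  ]
}}

```text
clock: 19.35
position: [0.5114, -0.0379, 0.2004]
tool_rot: [3.139, 0.0, 1.666]
force: [1.1, -0.1, -0.9]
grip_width: 0.0513
finger_force: 0.0
```

```bash
python3 go.py 600.1 -31.1 175 86
python3 - <<'E'
from h import *
p,d,i=grab("top"); w=world(d,i)
print(rect(w,(270,190,400,310),.055,.085))
p,d,i=grab("side"); w=world(d,i); cv2.imwrite("pics/s4.png",cv2.resize(p[190:290,260:380,::-1],None,fx=5,fy=5))
s=w[200:280,290:360].reshape(-1,3); s=s[(s[:,2]>.058)&(s[:,2]<.073)]
A=np.c_[s[:,:2],np.ones(len(s))]; c=np.linalg.lstsq(A,s[:,2],rcond=None)[0]; print('plane',np.round(c,4),np.median(s[:,2]),len(s))
E
```

```text
d [-0.16  8.88  2.56] rot [0.003 0.    0.165] pos [511.4 -37.9 200.4] rpy [3.139 0.    1.666] q [ 0.48  0.45 -0.69  1.9   0.36  0.91 -0.29] t 19.35 w 0.0513
(array([505. ,  -5.5]), array([145.1, 134.2]), 5.6, 65.9, 1602)
plane [ 0.0018 -0.0051  0.0659] 0.0671384622846503 2011
```

View pics/s4.png

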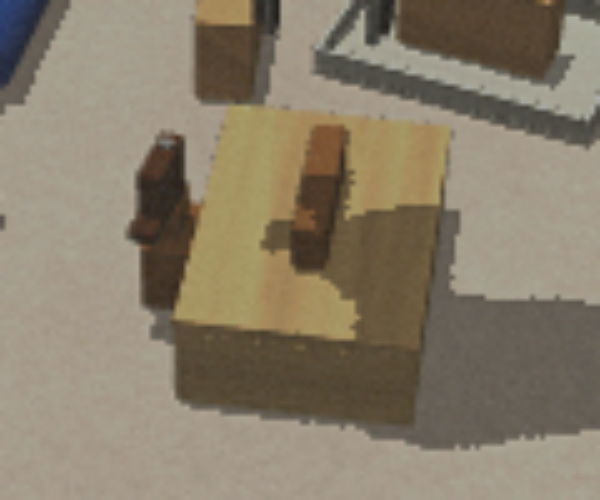

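The crop shows the lid flat and fully down on the rim, with the button still pointing clear at the left (160,190). Its top is at 66 mm and it is centred within 2 mm. Now the button.

Call:
{"method": "play_rows", "body": {
  "motion": [
    [0, 3, 0, 0, 0, 0.06, 0.1],
    [-0.1, 6, 0, 0, 0, 0.12, 0.1],
    [-0.2, 8.9, 1, 0, 0, 0.17, 0.1],
    [-0.2, 8.9, 4, 0, 0, 0.17, 0.1],
    [-0.2, 8.9, 4, 0, 0, 0.17, 0.1]
  ]
}}

```text
clock: 19.95
position: [0.5977, -0.0316, 0.1535]
tool_rot: [-3.136, -0.0, 1.497]
force: [-2.1, -0.1, -0.3]
grip_width: 0.047
finger_force: 0.0
```

```bash
python3 go.py 600.1 -31.1 85 85.5
python3 - <<'E'
from h import *
p,d,i=grab("side"); w=world(d,i); s=w[205:265,270:308]
print(rect(w,(270,205,308,265),.095,.12))
E
```

```text
d [0.07 0.28 6.85] rot [-0.006  0.     0.004] pos [597.7 -31.6 153.5] rpy [-3.136 -0.     1.497] q [ 0.35  0.63 -0.58  1.72  0.42  0.93 -0.48] t 19.95 w 0.047
(array([600.7, -16.6]), array([44.3, 16.1]), 79.8, 110.8, 84)
```

Call:
{"method": "play_rows", "body": {
  "motion": [
    [0, 0.1, 2, 0, 0, 0, 0.1],
    [0.1, 0.1, 4, 0, 0, 0, 0.1],
    [0.1, 0.1, 6, 0, 0, 0, 0.1],
    [0.1, 0.1, 6.8, 0, 0, 0, 0.1],
    [0.1, 0.1, 6.8, 0, 0, 0, 0.1]
  ]
}}

```text
clock: 20.5
position: [0.6003, -0.031, 0.0895]
tool_rot: [-3.141, 0.0, 1.496]
force: [-0.3, 0.4, 0.0]
grip_width: 0.0472
finger_force: 0.0
```

```bash
python3 go.py 600.1 -31.1 85 85.5
```

```text
d [-0.01 -0.01  0.45] rot [-0.001  0.     0.003] pos [600.3 -31.   89.5] rpy [-3.141  0.     1.496] q [ 0.32  0.71 -0.54  1.75  0.48  0.81 -0.53] t 20.5 w 0.0472
```

Good depth. I'll close gently and turn in stages.

Call:
{"method": "play_rows", "body": {
  "motion": [
    [0, 0, 0, 0, 0, 0, -0.8],
    [0, 0, 0, 0, 0, 0, -0.8],
    [0, 0, 0, 0, 0, 0, -0.8],
    [0, 0, 0, 0, 0, 0, -0.8],
    [0, 0, 0, 0, 0, 0, -0.8]
  ],
  "squeeze": 20
}}

```text
clock: 21.0
position: [0.6026, -0.031, 0.0909]
tool_rot: [3.137, -0.0, 1.495]
force: [7.9, -1.1, 2.0]
grip_width: 0.0153
finger_force: 26.0
```

Call:
{"method": "play_rows", "body": {
  "motion": [
    [0, 0, 0, 0, 0, -0.1, -0.8],
    [0, 0, 0, 0, 0, -0.2, -0.8],
    [0, 0, 0, 0, 0, -0.3, -0.8],
    [0, 0, 0, 0, 0, -0.4, -0.8],
    [0, 0, 0, 0, 0, -0.5, -0.8]
  ]
}}

```text
clock: 21.5
position: [0.6034, -0.0309, 0.091]
tool_rot: [3.136, 0.002, 1.999]
force: [14.8, -0.5, -5.3]
grip_width: 0.0152
finger_force: 25.2
```

```bash
python3 go.py 600.1 -31.1 89 174
```

```text
d [ 0.12 -0.31  0.2 ] rot [ 0.004  0.005 -1.037] pos [603.4 -30.9  91. ] rpy [3.136e+00 2.000e-03 1.999e+00] q [ 0.4   0.74 -0.66  1.75  0.59  0.85 -0.11] t 21.5 w 0.0152
```

Call:
{"method": "play_rows", "body": {
  "motion": [
    [-0.1, 0.2, 0, 0, 0, -0.1, -0.8],
    [-0.1, 0.3, 0, 0, 0, -0.2, -0.8],
    [-0.1, 0.3, 0, 0, 0, -0.3, -0.8],
    [-0.1, 0.3, 0, 0, 0, -0.4, -0.8],
    [-0.1, 0.3, 0, 0, 0, -0.5, -0.8]
  ]
}}

```text
clock: 22.0
position: [0.6045, -0.0304, 0.0909]
tool_rot: [3.14, 0.002, 2.5]
force: [-2.9, 1.2, 8.1]
grip_width: 0.0151
finger_force: 27.0
```

Call:
{"method": "play_rows", "body": {
  "motion": [
    [0, 0, 0, 0, 0, -0.1, -0.8],
    [0, 0, 0, 0, 0, -0.2, -0.8],
    [0, 0, 0, 0, 0, -0.3, -0.8],
    [0, 0, 0, 0, 0, -0.4, -0.8],
    [0, 0, 0, 0, 0, -0.45, -0.8]
  ]
}}

```text
clock: 22.5
position: [0.6048, -0.0297, 0.0909]
tool_rot: [3.14, 0.002, 2.95]
force: [2.1, 4.5, 8.3]
grip_width: 0.0152
finger_force: 26.9
```

```bash
python3 go.py 604 -31.1 89 174
```

```text
d [ 0.05 -0.15  0.19] rot [ 0.001  0.003 -0.087] pos [604.8 -29.7  90.9] rpy [3.14e+00 2.00e-03 2.95e+00] q [ 0.52  0.82 -0.88  1.73  0.76  0.96  0.72] t 22.5 w 0.0152
```

Call:
{"method": "play_rows", "body": {
  "motion": [
    [0, 0, 0, 0, 0, -0.06, -0.8],
    [0, 0, 0, 0, 0, -0.06, -0.8],
    [0, 0, 0, 0, 0, -0.06, 0],
    [0, 0, 0, 0, 0, -0.06, 0],
    [0, 0, 0, 0, 0, -0.06, 0]
  ]
}}

```text
clock: 23.0
position: [0.6037, -0.0309, 0.0895]
tool_rot: [-3.141, 0.0, 3.005]
force: [-0.3, -0.4, 0.7]
grip_width: 0.0429
finger_force: 0.0
```

Call:
{"method": "play_rows", "body": {
  "motion": [
    [0, 0, 0, 0, 0, 0, 0],
    [0, 0, -2, 0, 0, 0, 0],
    [0, 0, -5, 0, 0, 0, 0],
    [0, 0, -9, 0, 0, 0, 0],
    [0, 0, -13, 0, 0, 0, 0]
  ]
}}

```text
clock: 23.5
position: [0.6034, -0.0301, 0.2221]
tool_rot: [3.141, -0.0, 3.006]
force: [0.4, -0.2, 0.5]
grip_width: 0.0428
finger_force: 0.0
```

Call:
{"method": "play_rows", "body": {
  "motion": [
    [0, 4, 0, 0, 0, 0, 0],
    [0, 8, 0, 0, 0, 0, 0],
    [0, 12, 0, 0, 0, 0, 0],
    [0, 14, 0, 0, 0, 0, 0],
    [0, 14, 0, 0, 0, 0, 0]
  ]
}}

```text
clock: 24.0
position: [0.6222, 0.1122, 0.221]
tool_rot: [3.14, 0.001, 3.011]
force: [-0.5, -0.6, 0.1]
grip_width: 0.0428
finger_force: 0.0
```

Run:
```python
from h import *
p,d,i=grab("side"); w=world(d,i); cv2.imwrite("pics/s5.png",cv2.resize(p[150:290,230:430,::-1],None,fx=4,fy=4))
print(rect(w,(265,190,320,265),.104,.12))
p,d,i=grab("top"); w=world(d,i); cv2.imwrite("pics/t5.png",cv2.resize(p[180:320,280:480,::-1],None,fx=4,fy=4))
print(rect(w,(300,195,350,235),.104,.12),rect(w,(270,205,400,310),.055,.075),rect(w,(395,222,465,310),.055,.09))
```

```text
(array([590.8, -23.4]), array([42.1, 16.5]), -4.8, 111.9, 72)
None (array([505.7, -16.8]), array([156.9, 144.4]), -84.6, 66.1, 1782) None
```

View pics/t5.png

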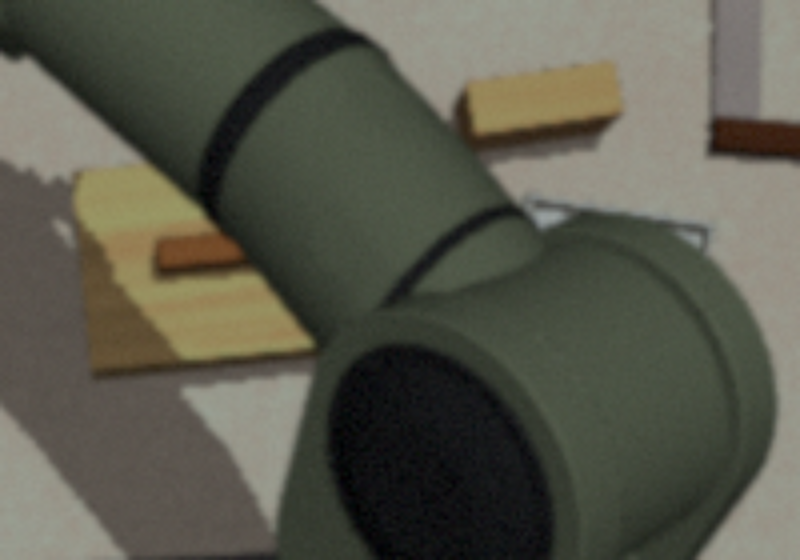

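View pics/s5.png

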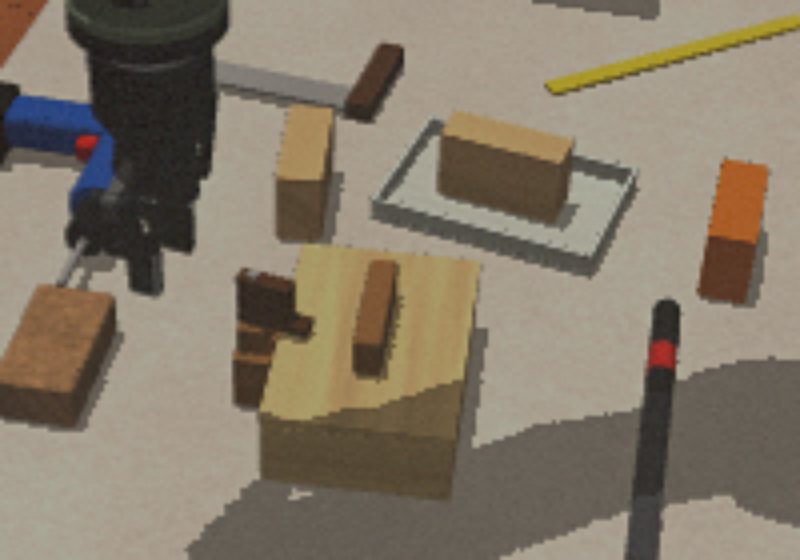

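In the side crop the button's arm reaches over the lid at (300,322), the lid is flat, and the tall blank stands in the tray at (505,165). In the top crop the arm hides most of the scene, but the visible part of the lid at (150,270) lies square. The fin direction puts the button at about 1.35 rad.

```bash
python3 -c "
from workcell import bot
print(bot.job_done())"
```

```text
the job is handed in; nothing more can be done
None
```

I handed the job in at about 24 s, with no verdict returned: the tall blank is in the tray, the low blank is flat in the box, the lid is seated on the rim, and the button is turned in to about 1.35 rad.

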